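# Raise the lid of the vial digestion block with its lever and hook the lever open

## Task

Open the digestion block so that its vials can be unloaded: with the fingertips, lifting nothing and touching only the red pad of the lever, press the pad down until the lever's bar is below the lip of the yellow hook beside it, push it sideways under the hook, and let it come up gently into the hook, so that the heavy lid stays raised by itself. Keep your hand off the bar, the hook and the lid, and never let the lid slam. Leave the vial rack, jar and stopper where they stand, and finish with your hand clear.

Things in the scene. Friction and masses are not known exactly. Their poses are not given: they have to be found in the camera images.
- block: digestion block, fixed: white housing 160 x 140 mm, 100 mm high, on an aluminium base plate, six vials under its lid. Origin on the bench under the housing's middle; +x from its front panel (80 mm ahead of the origin) to its back, +y away from the lever, z up. The lever runs along the -y side at y = -112 mm, long end out in front (-x). The closed lid's top is 134 mm above the bench.
- lever (a joint): pitch, rad: 0 at rest (bar, a straight 10 mm steel rod, rises 0.30 rad to the pad), grows as the pad goes down, stop at 0.60; 0.01 rad is 2 mm at the pad, 200 mm from the pivot. The short end carries the lid by a stud: pressing takes 8 to 17 N at first, then less; let go unhooked, it springs back. The bar is below the hook's lip beyond 0.49; hooked, resting up against the hook's arm, about 0.40.
- lever_swivel (a joint): sideways swing of the lever about the upright axis through its pivot, rad: starts between -0.04 and 0.015 (0: parallel to the housing's side), grows as the long end swings away from the housing (to -y of block); 0.01 rad is 2 mm at the pad. Lip touched at about 0.04 unless below it; inside the hook from 0.167 to 0.235. It stays where it is left, with slight friction.
- lid (a joint): angle of the heavy steel lid (with clear pane) about its hinge at the back, rad: 0 shut, grows as it opens, about 0.65 with the lever hooked. It falls shut unless the lever carries it. Its front edge, 160 mm from the hinge, rises and moves back as it opens.
- lever_pad (a point): middle of the top face of the red pad at the lever's long end, moving with the lever. The pad is 50 mm long (along the lever), its rubber-faced floor 48 mm wide between two side rims that stand 7 mm above it, open at both ends. At rest the floor is about 0.16 m above the bench and slopes with the bar.
- lever_pivot (a point): the lever's pivot, where its pitch axis (along y of block while the swivel is 0) and its upright swing axis cross, 90 mm above the bench, fixed to the block.
- keeper_mouth (a point): middle of the inside of the yellow keeper hook, under its top arm, 83 mm above the bench; fixed, 120 mm from the pivot towards the pad. A post on the side away from the housing, a level arm 20 mm wide (top at 90 mm) from it towards the lever, and at the arm's end a downturned lip 5 mm thick, lower edge at 73 mm. 18 mm between lip and post.
- rack: loose blue vial rack, 178 x 48 x 50 mm, empty, standing ready beside the housing on the side away from the lever; origin at the centre of its underside
- jar: loose violet specimen jar with a white cap, 48 mm in diameter, 57 mm high; origin at the centre of its underside, beyond the rack
- bung: loose red rubber stopper, 36 mm in diameter, 26 mm high; origin at the centre of its underside, beyond the rack
- bar: the lever's straight steel bar, 10 mm in diameter, from 205 mm before the pivot (under the pad) to 105 mm behind it; turns with the lever. The point lever_pad lies 12 mm above its axis. Origin at the pivot.
- keeper: the yellow keeper hook (see keeper_mouth); its frame is that of block, so its origin is the block's origin, not on the hook.

How it is judged:
By the outcome, as a careful person would: the job done as asked, in the order asked, and still so for the second after the job is handed in, with the robot touching nothing.
It also fails if it takes over 46 s, if anything falls off the work surface, if the arm or the gripper's body presses on something with over 40 N, if the wrist force passes 120 N, or if a joint passes its speed limit or range.

## Robot

A 7-joint arm with a two-finger parallel gripper is mounted at the origin on the work surface; the furniture and walls round the work are solid. World frame = base frame: x ahead of the robot, y to its left, z up, the work surface at z = 0. Lengths are in m, angles in rad, forces in N, time in s.
With the tool pointing down it reaches from about 0.4 to 0.9 m from the base axis. Payload 5.5 kg.
Tool frame: the origin (TCP) lies at the very end of the fingers, on their centre line; the grasp point (between the pads) lies 19 mm behind it (ctrl.grasp_offset is the distance from the TCP to the grasp point, in m); z points along the fingers, y is the line along which they close (so a half turn about z gives the same grasp; the last joint's range is limited). The gripper opens to 92 mm and grips with 3 to 60 N. Pads are 19 mm wide; open, the fingers measure 130 mm over their backs; the gripper's body (75 mm by 190 mm) begins 47 mm behind the grasp point.
Start: joints at [-0.858, 0.501, -0.427, 1.55, 0.221, 1.138, -0.21], TCP at [0.283, 0.585, 0.227] pointing down, gripper open.
Joint ranges: [-2.88, 2.88], [-0.31, 2.03], [-1.54, 1.56], [0.2, 2.42], [-1.41, 4.55], [0.19, 2.02], [-2.57, 2.57]. Speed limits (rad/s): [2.57, 2.57, 3.14, 3.14, 3.14, 3.14, 3.14].

## Interface

Orientations are given as [roll, pitch, yaw] about the fixed x, y, z axes, in that order (R = Rz(yaw) Ry(pitch) Rx(roll)).
In Python, from plant import ctrl, viewer, find_in, landmark_of gives the robot as it stands.
- The arm moves only by the tool arm_command, never from a script. Its argument "targets" is a list of rows, each a list of 2 entries, a list of its own where there are three numbers: the shift along the tool's x, y, z in units of 750 mm (1.0 is 750 mm), then the turn, a rotation vector about the tool's x, y, z in units of 45 degrees (1.0 is 45 degrees). In form: [[[dx, dy, dz], [rx, ry, rz]], ...]. A call has 1 to 20 rows; each row is the pose to reach, as a shift and turn from the pose commanded when the call began, along the tool's axes at that moment; what a row does not reach only later rows make up. A row lasts 1/8 s, in which the tool goes at most 62.5 mm and 10.7 degrees, less where a joint would pass 70% of its speed; a pose out of reach is approached as far as the arm can. A call with a number of a shift or a turn outside -1 to 1 is refused whole. A call with a gripper value outside its range is refused whole. "jaw" is the closure, from -1 (fully open) to 1 (shut), set as the call begins (left out, the last holds). The fingers move at their own pace and stop on an object; the grip force is fixed at half the most. Time passes only in rows, so rows that repeat a pose let the fingers close. It gives the time, the measured TCP pose, the force, the opening and the grip force at its end, in the units of the state.
- ctrl.get_state(): the state, without advancing time (a new reading comes with each control period).
- viewer.read_camera(name): name is "scene" or "top" or "wrist"; returns the picture (480x640x3 uint8, blue, green, red); there is no depth.
- viewer.camera_info(name): a dict with "mtx" (3x3 intrinsics, pixels), "k1" (the pictures are not rectified: a ray, as slopes to the right and down, at radius r is drawn at 1 + k1 r^2 times it, then the intrinsics apply), "R" (3x3) and "t" (3): a world point X has camera coordinates R X + t; the wrist camera has in their place "hand_eye" (4x4, takes a point from camera to tool coordinates, whose origin is the TCP and whose axes are the flange's). Camera axes: x right, y down, z forward; pixel columns grow to the right and rows downward; lengths in m; the calibration is good to about 2 mm. A picture is of the moment at which its call begins: read the wrist's pose just before it. camera_info takes no time and is no camera call.
- ctrl.close_job(): hands the job in; it is judged then, once.
Trained networks look in the newest picture that a camera, given by its name, has taken for a name from the list of things; names that differ only in an ending like _2 or _b are one class to them, and where a whole thing is asked for, a point or a joint stands for the part that bears it (a point fixed in the world has none). Each returns a list of dicts, best first, with "confidence" (0 to 1); they miss things now and then, are a little off and sometimes report something else, mostly with a low value. They report only what shows in the picture. A call takes as long as a camera call.
- find_in(camera, target): "bbox" ([centre column, centre row, width, height] in pixels, round what is visible of it).
- landmark_of(camera, target): "point" ([row, column] in pixels: a listed point, or the origin of a listed thing).
The state is a dict: "time": time; "joint_positions": joint angles; "joint_velocities": joint speeds; "effort": joint torques, N m; "ee_pos": TCP position; "tcp_rot": TCP orientation; "contact_force": force on the tool from outside, world axes, zero at the start; "moment": the same for the moment, N m; "grip_width": finger opening in m; "grip_force": force on a finger pad.
Only numpy, scipy, OpenCV 4.12 (cv2) and the standard library are available. Lean on these libraries where they do the work, as an engineer would, in place of code of your own. Each camera call takes 0.05 s, during which the arm holds its last target. There are 200 camera calls.

## Working session

There is one attempt and no reset: what is moved stays moved. The work goes in short steps, Python scripts to look and compute and a tool call to move; the robot and the scene stay as the last step left them, time stands still between calls to the robot, and variables do not carry over. Pictures are saved under pics/ and viewed, at most 10 in all, crops included, and the job is handed in when it is done.

Besides the shell and the picture viewer there is one more tool, called by a JSON object that holds its "method" and its "body", one argument or row to a line. arm_command: Moves the arm, as the interface text tells. Its arguments: {"type":"object","properties":{"targets":{"type":"array","items":{"type":"array"}},"jaw":{"type":"number"}},"required":["targets"]}

```bash
mkdir -p pics
cat > h.py <<'E'
import numpy as np, cv2
from plant import ctrl, viewer, find_in, landmark_of
from scipy.spatial.transform import Rotation as Ro
def cam(name,st=None):
    i=viewer.camera_info(name)
    if 'R' in i: return np.array(i['mtx']),i['k1'],np.array(i['R']),np.array(i['t'])
    H=np.array(i['hand_eye']); Rt=Ro.from_euler('xyz',st['tcp_rot']).as_matrix()
    Rwc=Rt@H[:3,:3]; c=Rt@H[:3,3]+np.array(st['ee_pos'])
    return np.array(i['mtx']),i['k1'],Rwc.T,-Rwc.T@c
def proj(c,X):
    K,k1,R,t=c; p=(R@np.atleast_2d(X).T).T+t; s=p[:,:2]/p[:,2:]; s=s*(1+k1*(s**2).sum(1,keepdims=True))
    return s*[K[0,0],K[1,1]]+K[:2,2]
def ray(c,uv):
    K,k1,R,t=c; d=(np.array(uv)-K[:2,2])/[K[0,0],K[1,1]]; s=d.copy()
    for _ in range(30): s=d/(1+k1*(s@s))
    v=R.T@np.r_[s,1]; return -R.T@t, v/np.linalg.norm(v)
def atz(c,uv,z):
    o,v=ray(c,uv); return o+v*(z-o[2])/v[2]
def tri(rs):
    A=0;b=0
    for o,v in rs:
        P=np.eye(3)-np.outer(v,v); A=A+P; b=b+P@o
    return np.linalg.solve(A,b)
E
python3 - <<'E'
from h import *
print(ctrl.get_state())
for n in ['scene','top']:
    im=viewer.read_camera(n); cv2.imwrite(f'pics/{n}0.png',im)
    print(n,{k:np.round(v,3).tolist() for k,v in viewer.camera_info(n).items()})
    for t in ['lever_pad','lever_pivot','keeper_mouth','block','rack','jar','bung','bar']:
        print(t,[(np.round(d['point'],1).tolist(),round(d['confidence'],2)) for d in landmark_of(n,t)][:3])
E
```

```text
{'time': 0.0, 'joint_positions': array([-0.85781128,  0.50184345, -0.42683412,  1.55145993,  0.22079892,
        1.13828518, -0.21032049]), 'joint_velocities': array([-1.07574666e-03,  5.84667592e-06,  2.51000860e-04,  4.75728904e-04,
       -2.26321148e-05,  7.47712312e-04,  1.51147443e-03]), 'effort': array([-4.21224631e-04, -5.66598129e+01, -5.81614450e+00, -2.79115248e+01,
       -6.86604227e-02,  3.08818650e-02,  1.73189942e-04]), 'ee_pos': array([0.2823102 , 0.58471177, 0.22568077]), 'tcp_rot': array([-3.13965973e+00, -8.77909347e-05,  2.69188105e+00]), 'contact_force': array([ 0.7603834 , -1.35269203, -0.87081396]), 'moment': array([-0.01742803, -0.00077921, -0.06075188]), 'grip_force': 0.0, 'grip_width': 0.09194100152541285}
scene {'mtx': [[438.865, 0.0, 316.697], [0.0, 438.865, 238.135], [0.0, 0.0, 1.0]], 'k1': -0.05, 'R': [[-0.837, -0.547, 0.025], [-0.292, 0.407, -0.866], [0.464, -0.731, -0.5]], 't': [0.448, 0.304, 0.556]}
lever_pad []
lever_pivot []
keeper_mouth [([209.7, 347.0], 0.85)]
block [([281.2, 295.3], 0.55)]
rack [([316.0, 309.2], 0.91)]
jar [([342.3, 299.9], 0.62)]
bung [([331.8, 344.2], 0.65)]
bar []
top {'mtx': [[608.87, 0.0, 317.823], [0.0, 608.87, 231.961], [0.0, 0.0, 1.0]], 'k1': -0.094, 'R': [[-0.011, -1.0, 0.017], [-0.992, 0.009, -0.124], [0.124, -0.019, -0.992]], 't': [-0.068, 0.603, 1.222]}
lever_pad [([237.3, 451.5], 0.83)]
lever_pivot [([179.5, 369.8], 0.7)]
keeper_mouth [([213.5, 422.1], 0.62)]
block [([218.7, 314.6], 0.96)]
rack [([260.3, 279.3], 0.8)]
jar [([268.7, 249.9], 0.81)]
bung [([293.8, 278.6], 0.73)]
bar [([181.4, 369.9], 0.68)]
```

View pics/scene0.png

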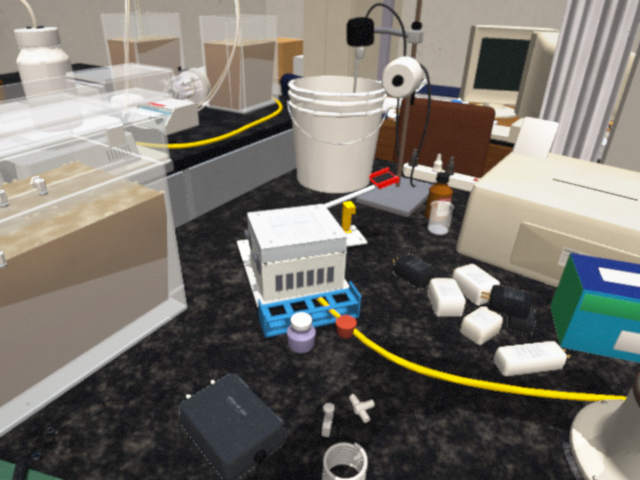

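View pics/top0.png

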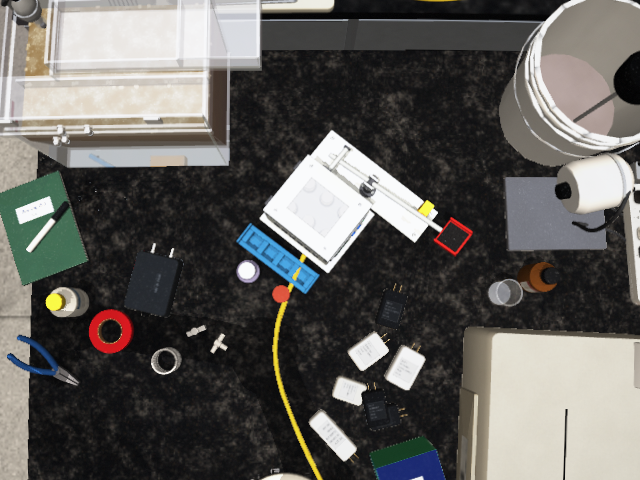

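The scene view shows the block, with the red pad at (385,178) and the hook at (348,215). In the top view the pad is at (453,237), the hook at (428,209) and the pivot at about (369,185).

Run:
```python
from h import *
c=cam('top'); s=cam('scene')
piv=atz(c,(369.8,179.5),.09); km=atz(c,(422.1,213.5),.083); pad=atz(c,(451.5,237.3),.16)
bl=atz(c,(314.6,218.7),0); rk=atz(c,(279.3,260.3),0)
km2=tri([ray(c,(422.1,213.5)),ray(s,(347,209.7))])
bl2=tri([ray(c,(314.6,218.7)),ray(s,(295.3,281.2))])
for n,v in zip('piv km pad bl rk km2 bl2'.split(),[piv,km,pad,bl,rk,km2,bl2]): print(n,np.round(v,4))
d=piv-pad; print('lever yaw(+x block)',np.arctan2(d[1],d[0]),np.linalg.norm(d[:2])); d=piv-km;print(np.arctan2(d[1],d[0]),np.linalg.norm(d[:2]))
d=rk-bl; print('rack dir',np.arctan2(d[1],d[0])-np.pi/2)
# edges of the red pad, white block rectangle
im=cv2.imread('pics/top0.png').astype(int); m=((im[...,2]>150)&(im[...,1]<70)&(im[...,0]<70)).astype(np.uint8); m[:, :400]=0
p=cv2.findNonZero(m); r=cv2.minAreaRect(p);print(r); 
for q in cv2.boxPoints(r): print(np.round(atz(c,q,.167),4))
```

```text
piv [ 0.7015 -0.1793  0.09  ]
km [ 0.6326 -0.2842  0.083 ]
pad [ 0.575  -0.3236  0.16  ]
bl [ 0.636  -0.0686  0.    ]
rk [0.5476 0.0071 0.    ]
km2 [ 0.6356 -0.2837  0.0791]
bl2 [ 0.6344 -0.0693  0.0026]
lever yaw(+x block) 0.8510696259683699 0.19194256422877023
0.9893214563382906 0.1255215397157887
rack dir 0.8620925606283123
((453.2052001953125, 235.918212890625), (26.817413330078125, 30.52942657470703), 37.30394744873047)
[ 0.5696 -0.2873  0.167 ]
[ 0.6151 -0.3241  0.167 ]
[ 0.584  -0.3634  0.167 ]
[ 0.5387 -0.3265  0.167 ]
```

{"method": "arm_command", "body": {
  "targets": [
    [[-0.03, -0.03, -0.05], [0, 0, 0]],
    [[-0.08, -0.08, -0.1], [0, 0, 0.02]],
    [[-0.13, -0.14, -0.1], [0, 0, 0.04]],
    [[-0.18, -0.19, -0.1], [0, 0, 0.06]],
    [[-0.23, -0.24, -0.1], [0, 0, 0.08]],
    [[-0.28, -0.29, -0.1], [0, 0, 0.1]],
    [[-0.33, -0.35, -0.1], [0, 0, 0.12]],
    [[-0.38, -0.4, -0.1], [0, 0, 0.14]],
    [[-0.43, -0.45, -0.1], [0, 0, 0.16]],
    [[-0.48, -0.5, -0.1], [0, 0, 0.18]],
    [[-0.53, -0.56, -0.1], [0, 0, 0.2]],
    [[-0.58, -0.61, -0.1], [0, 0, 0.22]],
    [[-0.63, -0.66, -0.1], [0, 0, 0.24]],
    [[-0.68, -0.71, -0.1], [0, 0, 0.26]],
    [[-0.73, -0.77, -0.1], [0, 0, 0.28]],
    [[-0.78, -0.82, -0.1], [0, 0, 0.3]],
    [[-0.83, -0.87, -0.1], [0, 0, 0.32]],
    [[-0.86, -0.9, -0.1], [0, 0, 0.32]],
    [[-0.88, -0.92, -0.1], [0, 0, 0.32]],
    [[-0.88, -0.92, -0.1], [0, 0, 0.32]]
  ],
  "jaw": 1
}}

```text
time: 3.4
ee_pos: [0.5765, -0.3248, 0.3011]
tcp_rot: [-3.141, -0.0, 2.438]
contact_force: [-0.0, 0.8, 0.0]
grip_width: 0.0008
grip_force: 0.0
```

Run:
```python
from h import *
st=ctrl.get_state(); im=viewer.read_camera('wrist'); cv2.imwrite('pics/w1.png',im)
c=cam('wrist',st); i=viewer.camera_info('wrist'); print(np.round(i['hand_eye'],3),i['mtx'][0],i['k1'],st['joint_positions'].round(2))
for t in ['lever_pad','lever_pivot','keeper_mouth','bar']:
    r=landmark_of('wrist',t)
    for d in r[:2]: print(t,np.round(d['point'],1),round(d['confidence'],2),[np.round(atz(c,d['point'][::-1],z),4).tolist() for z in (.083,.09,.155,.16)])
```

```text
[[-0.001 -0.967 -0.255  0.068]
 [ 1.    -0.001 -0.    -0.   ]
 [ 0.    -0.255  0.967 -0.159]
 [ 0.     0.     0.     1.   ]] [412.81418254   0.         324.50127555] -0.00265005569392474 [ 0.33  0.44  0.2   1.45 -0.09  1.27  1.41]
lever_pad [228.5 321.4] 0.88 [[0.5864, -0.3378, 0.083], [0.5852, -0.3367, 0.09], [0.5745, -0.3269, 0.155], [0.5737, -0.3261, 0.16]]
lever_pivot [211.1 531.5] 0.78 [[0.6998, -0.1789, 0.083], [0.6965, -0.1807, 0.09], [0.6663, -0.1983, 0.155], [0.6639, -0.1996, 0.16]]
keeper_mouth [234.1 393.1] 0.94 [[0.6341, -0.29, 0.083], [0.632, -0.2898, 0.09], [0.6131, -0.2882, 0.155], [0.6116, -0.2881, 0.16]]
keeper_mouth [211.8 530.4] 0.47 [[0.6997, -0.18, 0.083], [0.6964, -0.1819, 0.09], [0.6662, -0.1992, 0.155], [0.6639, -0.2005, 0.16]]
bar [210.7 529.3] 0.83 [[0.6981, -0.1802, 0.083], [0.6949, -0.1821, 0.09], [0.6649, -0.1994, 0.155], [0.6626, -0.2007, 0.16]]
bar [234.8 396.6] 0.56 [[0.6367, -0.2879, 0.083], [0.6346, -0.2878, 0.09], [0.6153, -0.2865, 0.155], [0.6138, -0.2864, 0.16]]
```

View pics/w1.png

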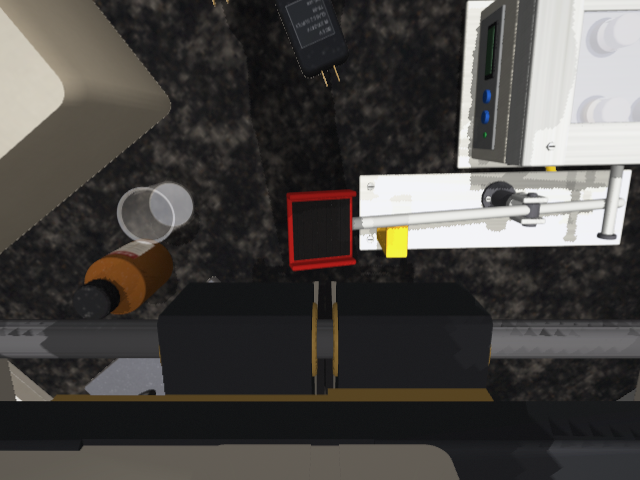

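The wrist view shows the pad with its rims at (321,230), the yellow hook at (396,240) and the pivot at about (530,210). My closed fingers span columns 160-490, so I'll check their real shape from the scene camera.

Run:
```python
from h import *
st=ctrl.get_state(); im=viewer.read_camera('scene'); c=cam('scene'); p=proj(c,st['ee_pos'])[0]; print(p)
x0,y0=int(p[0])-80,int(p[1])-80
cr=cv2.resize(im[y0:y0+140,x0:x0+160],None,fx=5,fy=4.28,interpolation=cv2.INTER_CUBIC)
cv2.imwrite('pics/s1.png',cr)
R=Ro.from_euler('xyz',st['tcp_rot']).as_matrix()
for y in (-.019,.019):print(((proj(c,st['ee_pos']+R@[0,y,0])[0]-[x0,y0])*[5,4.28]).round())
```

```text
[387.917239   114.52188204]
[446. 343.]
[363. 346.]
```

View pics/s1.png

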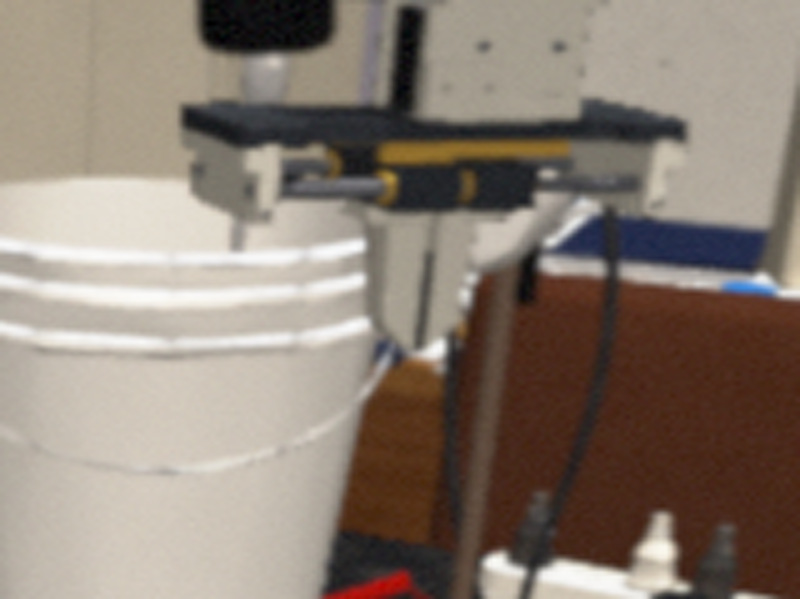

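The fingers taper to a tip about 15 mm wide, so there is plenty of room between the rims. Next I fit one block pose and swivel to all the detections.

```bash
cat > fit.py <<'E'
from h import *
from scipy.optimize import least_squares
def padpose(piv,psi,s,p,off=(0,0,0)):
    # off: along lever(toward pivot), lateral (+y block), normal ; from pad point
    e=.30-p; R=Ro.from_euler('z',psi+s).as_matrix()@Ro.from_euler('y',e).as_matrix()  # x toward pivot, going down by e
    return piv+R@(np.array([-.2,0,.012])+off), R
def model(q):
    x,y,psi,s,px=q; Rb=Ro.from_euler('z',psi).as_matrix(); b=np.array([x,y,0])
    piv=b+Rb@[px,-.112,.09]
    return dict(block=b,lever_pivot=piv,bar=piv,lever_pad=padpose(piv,psi,s,0)[0],keeper_mouth=piv+Rb@[-.12*np.cos(.2),-.12*np.sin(.2),-.007])
E
python3 - <<'E'
from fit import *
st=ctrl.get_state()
C={'top':cam('top'),'scene':cam('scene'),'wrist':cam('wrist',st)}
O=[('scene','keeper_mouth',(347,209.7)),('top','lever_pad',(451.5,237.3)),('top','lever_pivot',(369.8,179.5)),('top','keeper_mouth',(422.1,213.5)),('top','block',(314.6,218.7)),('top','bar',(369.9,181.4)),
('wrist','lever_pad',(321.4,228.5)),('wrist','lever_pivot',(531.5,211.1)),('wrist','keeper_mouth',(393.1,234.1)),('wrist','bar',(529.3,210.7))]
def res(q):
    m=model(q); return np.r_[np.concatenate([proj(C[c],m[t])[0]-uv for c,t,uv in O]),0*q[0]]
r=least_squares(res,[.635,-.069,.88,-.02,-.04],loss='soft_l1',f_scale=2)
print(r.x.round(4)); 
for o,e in zip(O,res(r.x)[:-1].reshape(-1,2)): print(o[:2],e.round(1))
m=model(r.x); print({k:v.round(4).tolist() for k,v in m.items()})
# base-plate edge yaw
for a,b in (((362,177),(628,169)),((362,250),(620,243))):
    A,B=atz(C['wrist'],a,.008),atz(C['wrist'],b,.008); d=B-A; print('plate yaw',np.arctan2(d[1],d[0]))
E
```

```text
[ 0.6398 -0.0715  0.8615  0.0124 -0.0451]
('scene', 'keeper_mouth') [ 0.7 -1.5]
('top', 'lever_pad') [-0.5 -0.1]
('top', 'lever_pivot') [-0.2  2.9]
('top', 'keeper_mouth') [-0.4 -2.2]
('top', 'block') [ 1.3 -1.8]
('top', 'bar') [-0.3  1. ]
('wrist', 'lever_pad') [0.8 0.1]
('wrist', 'lever_pivot') [-3.2 -0.1]
('wrist', 'keeper_mouth') [ 3.6 -0.6]
('wrist', 'bar') [-1.   0.3]
{'block': [0.6398, -0.0715, 0.0], 'lever_pivot': [0.6955, -0.1786, 0.09], 'bar': [0.6955, -0.1786, 0.09], 'lever_pad': [0.5751, -0.3224, 0.1606], 'keeper_mouth': [0.6369, -0.2834, 0.083]}
plate yaw 0.9005887608124004
plate yaw 0.8984493791245758
```

{"method": "arm_command", "body": {
  "targets": [
    [[-0.004, 0, 0.03], [0, 0, 0]],
    [[-0.008, 0, 0.08], [0, 0, 0]],
    [[-0.008, 0, 0.13], [0, 0, 0]],
    [[-0.008, 0, 0.16], [0, 0, 0]],
    [[-0.008, 0, 0.172], [0, 0, 0]],
    [[-0.008, 0, 0.176], [0, 0, 0]],
    [[-0.008, 0, 0.18], [0, 0, 0]],
    [[-0.008, 0, 0.184], [0, 0, 0]],
    [[-0.008, 0, 0.187], [0, 0, 0]],
    [[-0.008, 0, 0.19], [0, 0, 0]]
  ]
}}

```text
time: 4.95
ee_pos: [0.5817, -0.3269, 0.1593]
tcp_rot: [3.141, 0.0, 2.44]
contact_force: [0.0, -0.6, 0.6]
grip_width: 0.0002
grip_force: 0.0
```

Run:
```python
from h import *
st=ctrl.get_state(); print(st['ee_pos'],st['contact_force'])
w=viewer.read_camera('wrist'); 
cv2.imwrite('pics/w2.png',w)
```

```text
[ 0.58165692 -0.32691769  0.15931604] [ 0.01941105 -0.61144473  0.55962963]
```

View pics/w2.png

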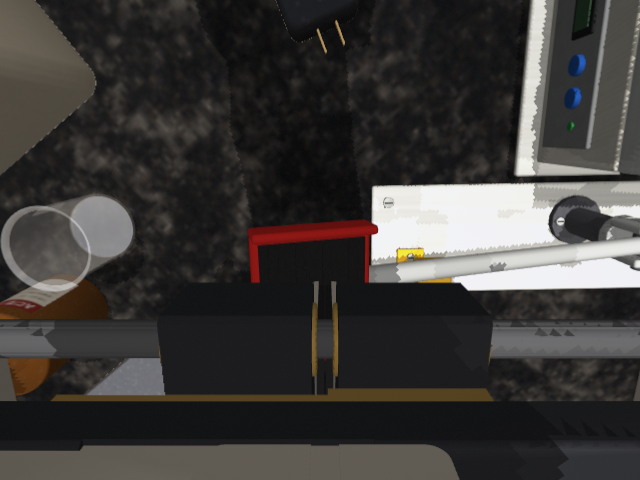

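The tip sits over the pad between its rims: pad at columns 250-372, tip near (325,290). Now I start pressing and watch the force.

{"method": "arm_command", "body": {
  "targets": [
    [[0, -0.004, 0.002], [0, 0, 0]],
    [[0, -0.006, 0.008], [0, 0, 0]],
    [[0, -0.008, 0.014], [0, 0, 0]],
    [[0, -0.011, 0.022], [0, 0, 0]],
    [[0, -0.013, 0.03], [0, 0, 0]],
    [[0, -0.015, 0.038], [0, 0, 0]],
    [[0, -0.017, 0.046], [0, 0, 0]]
  ]
}}

```text
time: 5.88
ee_pos: [0.5782, -0.3375, 0.1289]
tcp_rot: [3.138, 0.01, 2.442]
contact_force: [4.1, 1.2, 8.9]
grip_width: 0.0004
grip_force: 4.8
```

{"method": "arm_command", "body": {
  "targets": [
    [[0, -0.001, 0.008], [0, 0, 0]],
    [[0, -0.002, 0.017], [0, 0, 0]],
    [[0, -0.003, 0.026], [0, 0, 0]],
    [[0, -0.004, 0.035], [0, 0, 0]],
    [[0, -0.004, 0.044], [0, 0, 0]],
    [[0, -0.004, 0.053], [0, 0, 0]],
    [[0, -0.003, 0.062], [0, 0, 0]],
    [[0, -0.003, 0.071], [0, 0, 0]],
    [[0, -0.002, 0.08], [0, 0, 0]],
    [[0, -0.001, 0.087], [0, 0, 0]],
    [[0, 0, 0.093], [0, 0, 0]],
    [[0, 0, 0.098], [0, 0, 0]],
    [[0, 0, 0.098], [0, 0, 0]]
  ]
}}

```text
time: 7.5
ee_pos: [0.575, -0.3366, 0.0522]
tcp_rot: [3.14, 0.003, 2.441]
contact_force: [1.5, 0.9, 4.1]
grip_width: 0.0004
grip_force: 1.5
```

Run:
```python
from h import *
st=ctrl.get_state(); print(st['ee_pos'],st['contact_force'])
w=viewer.read_camera('wrist'); cv2.imwrite('pics/w3.png',w)
for n in ('scene','top'):
    c=cam(n); im=viewer.read_camera(n); print(proj(c,st['ee_pos'])[0])
    cv2.imwrite(f'pics/{n}3.png',im)
im=cv2.imread('pics/scene3.png'); cv2.imwrite('pics/s3c.png',cv2.resize(im[140:290,230:430],None,fx=4,fy=4,interpolation=cv2.INTER_CUBIC))
```

```text
[ 0.57504936 -0.33660752  0.05221113] [1.49546293 0.89466396 4.05810903]
[380.60375748 218.65565302]
[445.47548203 243.23479316]
```

View pics/w3.png

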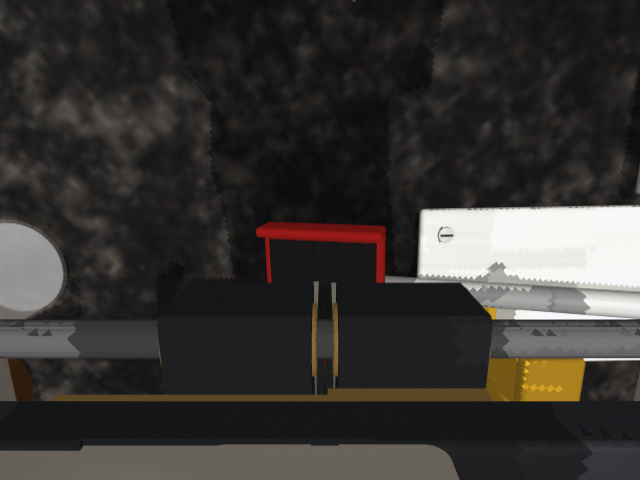

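View pics/s3c.png

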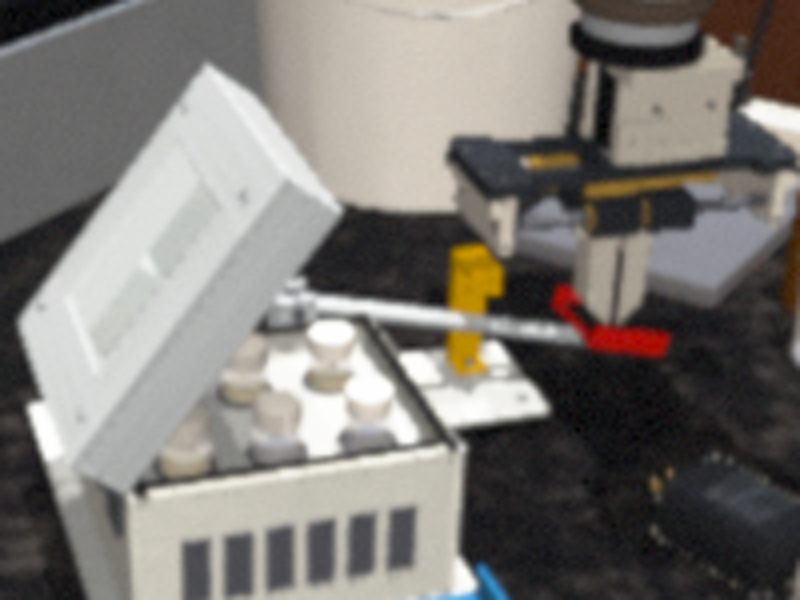

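The bar is below the hook's lip, with the lid raised and the tip centred in the pad (tip at column 325, pad at 262-384). Next comes the sideways push along the swivel arc.

{"method": "arm_command", "body": {
  "targets": [
    [[0, 0, 0.002], [0, 0, 0]],
    [[-0.004, 0, 0.002], [0, 0, -0.02]],
    [[-0.008, 0, 0.002], [0, 0, -0.04]],
    [[-0.012, 0, 0.002], [0, 0, -0.06]],
    [[-0.016, 0, 0.002], [0, 0, -0.08]],
    [[-0.02, 0.001, 0.002], [0, 0, -0.1]],
    [[-0.024, 0.001, 0.002], [0, 0, -0.12]],
    [[-0.028, 0.002, 0.002], [0, 0, -0.14]],
    [[-0.032, 0.002, 0.002], [0, 0, -0.16]],
    [[-0.036, 0.003, 0.002], [0, 0, -0.18]],
    [[-0.04, 0.003, 0.002], [0, 0, -0.2]],
    [[-0.044, 0.004, 0.002], [0, 0, -0.22]],
    [[-0.048, 0.005, 0.002], [0, 0, -0.24]],
    [[-0.052, 0.005, 0.002], [0, 0, -0.26]],
    [[-0.054, 0.006, 0.002], [0, 0, -0.27]],
    [[-0.054, 0.006, 0.002], [0, 0, -0.27]]
  ]
}}

```text
time: 9.65
ee_pos: [0.6076, -0.3597, 0.0499]
tcp_rot: [-3.141, 0.001, 2.653]
contact_force: [-3.0, -2.9, 3.0]
grip_width: 0.0005
grip_force: 2.2
```

Run:
```python
from h import *
st=ctrl.get_state(); print(st['ee_pos'],st['contact_force'])
w=viewer.read_camera('wrist'); im=viewer.read_camera('scene')
a=cv2.resize(im[140:290,240:420],(720,600),interpolation=cv2.INTER_CUBIC)[130:420]
cv2.imwrite('pics/c4.png',np.vstack([cv2.resize(w[200:440,40:],(720,288)),a]))
```

```text
[ 0.6075909  -0.35965629  0.04985485] [-2.9696779  -2.90785131  2.95264911]
```

View pics/c4.png

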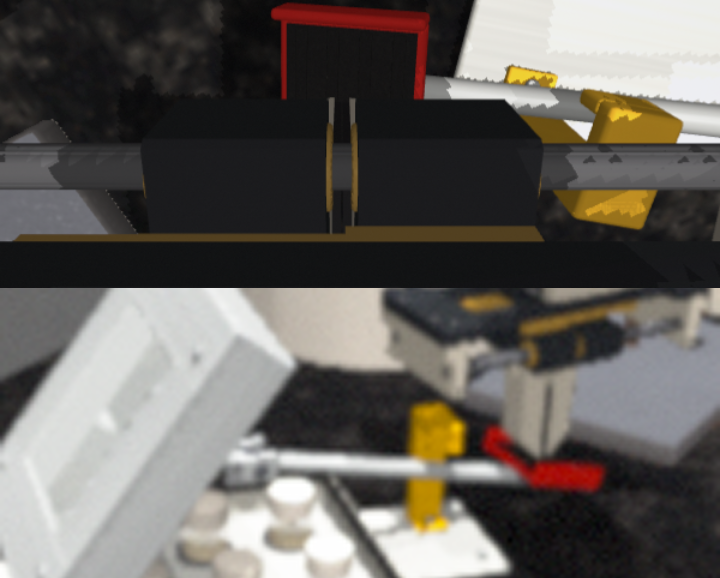

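The bar now passes under the hook's arm: in the upper half, the yellow arm at (585-683, 90-225) covers it. The pad slid about 7 mm under the tip, so I measure how far in the bar is.

Run:
```python
from fit import *
st=ctrl.get_state(); w=viewer.read_camera('wrist'); cv2.imwrite('pics/w5.png',w); c=cam('wrist',st)
hsv=cv2.cvtColor(w,cv2.COLOR_BGR2HSV)
y=((hsv[...,0]>15)&(hsv[...,0]<35)&(hsv[...,1]>150)&(hsv[...,2]>80))
for col in (520,530,540,550,560,570,580,590,600): 
    r=np.where(y[200:420,col])[0]+200; print(col,r[:1],r[-1:],len(r), 'z.09 lat first')
g=w.astype(int)
# bar edges at columns left of the arm (405..500) and right (>610)
for col in (405,420,440,460,480,500,615,625,635):
    print(col,[int(v) for v in g[255:320:3,col].mean(1)])
for q in ((.6398,-.0715,.8615,.2,-.0451),(.6398,-.0715,.90,.2,-.045)):
    m=model(q); print('mouth',proj(c,m['keeper_mouth']).round(0), 'piv',proj(c,m['lever_pivot']).round(0))
for t in ['keeper_mouth','lever_pad','bar']:
    print(t,[(np.round(d['point'],1).tolist(),round(d['confidence'],2),atz(c,d['point'][::-1],{'keeper_mouth':.083,'lever_pad':.048,'bar':.09}[t]).round(4).tolist()) for d in landmark_of('wrist',t)[:2]])
viewer.read_camera('top'); ct=cam('top')
for t in ['keeper_mouth','lever_pad','lever_pivot','block']:
    print('top',t,[(np.round(d['point'],1).tolist(),round(d['confidence'],2),atz(ct,d['point'][::-1],{'block':0,'keeper_mouth':.083,'lever_pad':.048,'lever_pivot':.09}[t]).round(4).tolist()) for d in landmark_of('top',t)[:2]])
```

```text
520 [312] [381] 30 z.09 lat first
530 [275] [383] 48 z.09 lat first
540 [277] [385] 71 z.09 lat first
550 [279] [387] 71 z.09 lat first
560 [280] [388] 71 z.09 lat first
570 [282] [390] 71 z.09 lat first
580 [285] [375] 53 z.09 lat first
590 [291] [319] 29 z.09 lat first
600 [297] [319] 23 z.09 lat first
405 [22, 20, 20, 79, 111, 125, 133, 136, 134, 88, 18, 19, 20, 18, 19, 20, 18, 19, 19, 19, 22, 26]
420 [94, 118, 150, 147, 149, 188, 211, 224, 225, 142, 19, 18, 20, 19, 19, 19, 19, 19, 19, 19, 22, 26]
440 [226, 221, 223, 224, 162, 164, 196, 216, 228, 153, 18, 19, 20, 19, 20, 18, 20, 20, 19, 18, 21, 26]
460 [228, 201, 218, 137, 64, 127, 176, 203, 222, 162, 19, 19, 19, 19, 18, 18, 20, 19, 19, 19, 22, 26]
480 [225, 129, 166, 166, 109, 123, 143, 177, 196, 220, 220, 118, 111, 97, 68, 68, 61, 19, 21, 19, 21, 29]
500 [222, 224, 146, 164, 111, 172, 101, 99, 161, 201, 224, 122, 115, 109, 93, 66, 67, 68, 67, 68, 67, 67]
615 [238, 236, 237, 236, 239, 239, 239, 239, 239, 239, 133, 163, 191, 211, 233, 231, 210, 196, 163, 226, 238, 239]
625 [238, 236, 236, 237, 239, 238, 239, 239, 239, 238, 150, 149, 184, 204, 227, 233, 217, 202, 178, 126, 238, 238]
635 [237, 238, 236, 236, 239, 238, 238, 238, 238, 238, 182, 131, 173, 198, 218, 231, 224, 207, 190, 150, 236, 238]
mouth [[569. 318.]] piv [[956. 334.]]
mouth [[578. 337.]] piv [[965. 341.]]
keeper_mouth [([322.7, 553.8], 0.78, [0.6362, -0.2885, 0.083])]
lever_pad [([276.8, 327.2], 0.69, [0.5974, -0.3531, 0.048])]
bar []
top keeper_mouth [([211.5, 423.1], 0.59, [0.6366, -0.2863, 0.083])]
top lever_pad [([231.1, 453.3], 0.98, [0.6006, -0.3549, 0.048])]
top lever_pivot [([179.7, 370.2], 0.7, [0.7011, -0.1801, 0.09])]
top block [([217.1, 314.5], 0.59, [0.6395, -0.0685, 0.0])]
```

Run:
```python
from fit import *
st=ctrl.get_state(); c=cam('wrist',st)
E=[atz(c,uv,.073) for uv in ((530,275),(570,282),)]
d=E[1]-E[0]; print('lip edge',np.round(E,4),'yaw',np.arctan2(d[1],d[0]))
B1,B2=atz(c,(440,274.5),.052),atz(c,(625,299.5),.065); d=B2-B1; print('bar',B1.round(4),B2.round(4),'yaw',np.arctan2(d[1],d[0]))
L=(E[0]+E[1])/2
for psi in (.85,.88,.9):
    n=np.array([-np.sin(psi),np.cos(psi)]); u=np.array([np.cos(psi),np.sin(psi)])
    t=((L-B1)[:2]@u)/((B2-B1)[:2]@u); X=B1+t*(B2-B1); print(psi,'bar inward of lip end mm',1000*(L-X)[:2]@n)
```

```text
lip edge [[ 0.622  -0.2863  0.073 ]
 [ 0.6311 -0.2749  0.073 ]] yaw 0.90256600033134
bar [ 0.6164 -0.3118  0.052 ] [ 0.6524 -0.2559  0.065 ] yaw 0.9995636104570432
0.85 bar inward of lip end mm 8.470495568447596
0.88 bar inward of lip end mm 8.436160207611257
0.9 bar inward of lip end mm 8.417619735071233
```

{"method": "arm_command", "body": {
  "targets": [
    [[-0.003, 0, 0], [0, 0, -0.01]],
    [[-0.006, 0, 0], [0, 0, -0.02]],
    [[-0.009, 0, 0], [0, 0, -0.03]],
    [[-0.011, 0, 0], [0, 0, -0.04]],
    [[-0.011, 0, 0], [0, 0, -0.04]]
  ]
}}

```text
time: 10.82
ee_pos: [0.6151, -0.3628, 0.0497]
tcp_rot: [3.141, 0.001, 2.684]
contact_force: [-1.5, -1.3, 1.9]
grip_width: 0.0006
grip_force: 1.7
```

```bash
cat > chk.py <<'E'
from fit import *
st=ctrl.get_state(); w=viewer.read_camera('wrist'); cv2.imwrite('pics/w_%.2f.png'%st['time'],w); c=cam('wrist',st)
print(st['time'],st['ee_pos'].round(4),st['contact_force'].round(1))
def red(w): return (w[...,2]>90)&(w[...,1]<50)&(w[...,0]<50)
for f,im in (('w5',cv2.imread('pics/w5.png')),('now',w)):
    r=red(im); r[:150]=0
    print(f,'rim rows',[(col,np.where(r[:,col])[0][[0,-1]].tolist()) for col in (290,330,370) if r[:,col].any()])
    hsv=cv2.cvtColor(im,cv2.COLOR_BGR2HSV); y=((hsv[...,0]>15)&(hsv[...,0]<35)&(hsv[...,1]>150)&(hsv[...,2]>80))
    print(f,'yellow first row',[(col,int(np.where(y[200:420,col])[0][0]+200)) for col in range(520,620,10) if y[200:420,col].any()])
    e=cv2.Canny(im,60,160); g=cv2.cvtColor(im,cv2.COLOR_BGR2GRAY).astype(int)
    print('bar lower edge',[(col,int(np.where(g[262:310,col]>120)[0][-1]+262)) for col in (410,430,450,470)])
viewer.read_camera('top'); ct=cam('top')
for cn,cc in (('wrist',c),('top',ct)):
  for t,z in (('lever_pad',.048),('keeper_mouth',.083)):
    print(cn,t,[(np.round(d['point'],1).tolist(),round(d['confidence'],2),atz(cc,d['point'][::-1],z).round(4).tolist()) for d in landmark_of(cn,t)[:1]])
E
python3 chk.py
```

```text
10.825 [ 0.6151 -0.3628  0.0497] [-1.5 -1.3  1.9]
w5 rim rows [(290, [204, 219]), (330, [207, 222]), (370, [210, 225])]
w5 yellow first row [(520, 312), (530, 275), (540, 277), (550, 279), (560, 280), (570, 282), (580, 285), (590, 291), (600, 297)]
bar lower edge [(410, 281), (430, 282), (450, 282), (470, 290)]
now rim rows [(290, [205, 219]), (330, [207, 222]), (370, [209, 225])]
now yellow first row [(520, 300), (530, 259), (540, 260), (550, 262), (560, 264), (570, 267), (580, 269), (590, 274), (600, 279), (610, 284)]
bar lower edge [(410, 281), (430, 282), (450, 282), (470, 287)]
wrist lever_pad [([277.9, 328.7], 0.66, [0.6053, -0.3564, 0.048])]
wrist keeper_mouth [([310.3, 556.1], 0.69, [0.6373, -0.289, 0.083])]
top lever_pad [([228.3, 452.8], 0.73, [0.6064, -0.3541, 0.048])]
top keeper_mouth [([212.7, 424.1], 0.7, [0.6342, -0.2883, 0.083])]
```

The pad moved with the tip by 8 mm (rim rows unchanged), so the bar is now inside the hook, about 13-14 mm past the lip end. Time to let it up gently.

{"method": "arm_command", "body": {
  "targets": [
    [[0, -0.001, -0.004], [0, 0, 0]],
    [[0, -0.001, -0.008], [0, 0, 0]],
    [[0, -0.002, -0.012], [0, 0, 0]],
    [[0, -0.002, -0.016], [0, 0, 0]],
    [[0, -0.003, -0.02], [0, 0, 0]],
    [[0, -0.003, -0.023], [0, 0, 0]],
    [[0, -0.004, -0.026], [0, 0, 0]],
    [[0, -0.004, -0.029], [0, 0, 0]],
    [[0, -0.004, -0.032], [0, 0, 0]],
    [[0, -0.005, -0.035], [0, 0, 0]],
    [[0, -0.005, -0.035], [0, 0, 0]]
  ]
}}

```text
time: 12.5
ee_pos: [0.6132, -0.3662, 0.0763]
tcp_rot: [3.141, 0.0, 2.684]
contact_force: [-0.1, 0.5, 4.2]
grip_width: 0.0006
grip_force: 2.0
```

```bash
python3 chk.py | grep -v w5
```

```text
12.5 [ 0.6132 -0.3662  0.0763] [-0.1  0.5  4.2]
bar lower edge [(410, 281), (430, 282), (450, 282), (470, 290)]
now rim rows [(290, [206, 221]), (330, [207, 222]), (370, [209, 224])]
now yellow first row [(520, 242), (530, 244), (540, 247), (550, 249), (560, 254), (570, 259)]
bar lower edge [(410, 281), (430, 282), (450, 282), (470, 285)]
wrist lever_pad [([276.1, 327.1], 0.9, [0.6108, -0.3639, 0.048])]
wrist keeper_mouth [([278.0, 530.1], 0.62, [0.6356, -0.2879, 0.083])]
top lever_pad [([228.3, 457.1], 0.82, [0.6064, -0.3631, 0.048])]
top keeper_mouth [([210.6, 424.3], 0.7, [0.6384, -0.2888, 0.083])]
```

{"method": "arm_command", "body": {
  "targets": [
    [[0, 0, -0.002], [0, 0, 0]],
    [[0, -0.001, -0.004], [0, 0, 0]],
    [[0, -0.001, -0.006], [0, 0, 0]],
    [[0, -0.001, -0.008], [0, 0, 0]],
    [[0, -0.001, -0.01], [0, 0, 0]],
    [[0, -0.001, -0.01], [0, 0, 0]]
  ]
}}

```text
time: 13.55
ee_pos: [0.6117, -0.3676, 0.083]
tcp_rot: [-3.141, -0.001, 2.683]
contact_force: [0.1, -0.2, 0.1]
grip_width: 0.0007
grip_force: 0.0
```

```bash
python3 chk.py | grep -v w5
python3 - <<'E'
from h import *
import glob
w=cv2.imread(sorted(glob.glob('pics/w_*.png'))[-1]); im=viewer.read_camera('scene')
a=cv2.resize(im[160:280,270:420],(750,600),interpolation=cv2.INTER_CUBIC)[50:390]
cv2.imwrite('pics/c6.png',np.vstack([w[180:420,:][:, :640][:, -640:],cv2.resize(a,(640,290))]))
E
```

```text
13.55 [ 0.6117 -0.3676  0.083 ] [ 0.1 -0.2  0.1]
bar lower edge [(410, 281), (430, 282), (450, 282), (470, 290)]
now rim rows [(290, [206, 221]), (330, [207, 222]), (370, [209, 224])]
now yellow first row [(520, 240), (530, 242), (540, 245), (550, 248), (560, 253)]
bar lower edge [(410, 281), (430, 281), (450, 282), (470, 283)]
wrist lever_pad [([275.1, 333.6], 0.91, [0.6124, -0.3633, 0.048])]
wrist keeper_mouth [([276.0, 528.8], 0.89, [0.6368, -0.2875, 0.083])]
top lever_pad [([227.5, 458.3], 0.82, [0.608, -0.3657, 0.048])]
top keeper_mouth [([212.5, 420.3], 0.58, [0.6346, -0.2806, 0.083])]
```

View pics/c6.png

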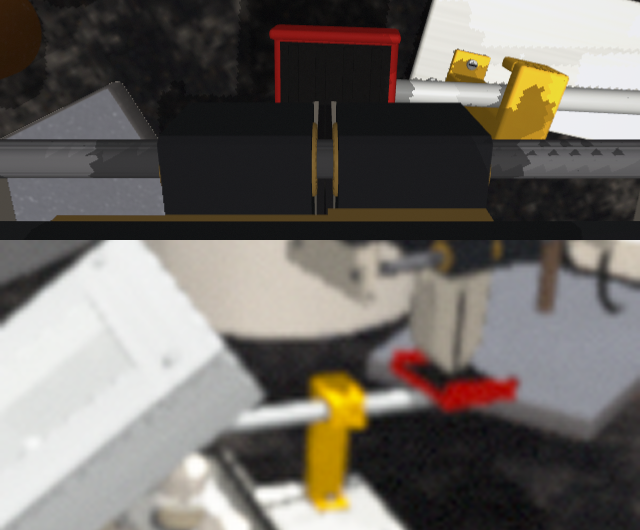

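The bar is held up inside the hook: in the lower half it runs behind the lip at (345,400), the lid is raised and the hand carries no force. Now I retract straight up.

{"method": "arm_command", "body": {
  "targets": [
    [[0, 0, -0.004], [0, 0, 0]],
    [[0, 0, -0.01], [0, 0, 0]],
    [[0, 0, -0.03], [0, 0, 0]],
    [[0, 0, -0.06], [0, 0, 0]],
    [[0, 0, -0.1], [0, 0, 0]],
    [[0, 0, -0.14], [0, 0, 0]],
    [[0, 0, -0.18], [0, 0, 0]],
    [[0, 0, -0.2], [0, 0, 0]],
    [[0, 0, -0.2], [0, 0, 0]]
  ]
}}

```text
time: 15.02
ee_pos: [0.6133, -0.3677, 0.2357]
tcp_rot: [-3.141, 0.003, 2.684]
contact_force: [0.4, -0.2, -0.8]
grip_width: 0.0001
grip_force: 0.0
```

Run:
```python
from fit import *
st=ctrl.get_state(); print(st['time'],st['ee_pos'],st['contact_force']); w=viewer.read_camera('wrist'); c=cam('wrist',st); im=viewer.read_camera('scene')
for t,z in (('lever_pad',.082),('keeper_mouth',.083),('lever_pivot',.09)):
    print(t,[(np.round(d['point'],1).tolist(),round(d['confidence'],2),atz(c,d['point'][::-1],z).round(4).tolist()) for d in landmark_of('wrist',t)[:1]])
b=cv2.resize(im[150:300,230:430],(640,480),interpolation=cv2.INTER_CUBIC)[50:350]
cv2.imwrite('pics/fin.png',np.vstack([w[130:430],b]))
```

```text
15.025 [ 0.61325623 -0.36765581  0.23569793] [ 0.44495783 -0.16676392 -0.75791245]
lever_pad [([207.6, 324.7], 0.83, [0.6003, -0.3615, 0.082])]
keeper_mouth []
lever_pivot [([214.5, 595.8], 0.72, [0.6937, -0.1808, 0.09])]
```

View pics/fin.png

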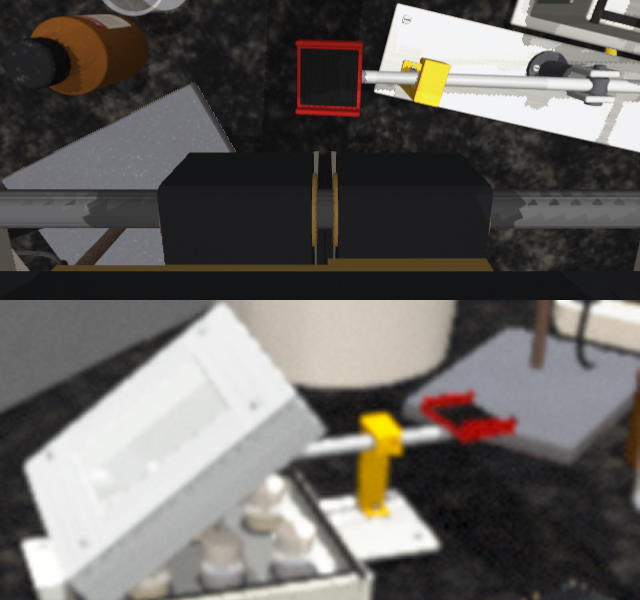

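The lever stays hooked: the bar runs under the arm at (432,80), and the lid is still raised. The hand is clear, so I hand the job in.

```bash
python3 -c "
from plant import ctrl
print(ctrl.close_job())"
```

```text
the job is handed in; nothing more can be done
None
```

The digestion block is open: the lever is caught under the yellow hook, the lid stays raised by itself, the hand is clear, and I handed the job in at about 15 s.

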